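# Shallow soap tray under the low cupboard shelf

### The job

Put the shallow soap tray away: slide it along the cupboard floor, box end first, in under the low wooden shelf, squared up with the shelf, until the whole box is beneath the board and only its upright wooden grip stands out in front; then let go. Keep it down on the floor and do not bump the shelf with the tray or the gripper. Leave the deep tub, which looks alike but is too tall, where it stands.

Things in the scene. Friction and masses are not known exactly. Their poses are not given: they have to be found in the camera images.
- shallow_tray: Shallow white tray with two soap bars, loose, 0.3-0.54 kg: box 110 x 110 mm, 34 high, nothing above its rim. Origin: centre of the box's underside, on the floor; z up, x to the leading end. From the near wall (x -55) a tongue, 36 wide, 6 thick, runs to x -121; on it an upright wooden grip centred at x -105: 26 along x, 16 along y, top 80 above the floor. Starts left or right in front of the shelf.
- tray_grip (a point): Point on the shallow tray's upright grip where it can be taken from above, fingers closing along the tray's y (16 mm thick): x -105 mm, y 0 in the tray's frame, 62 mm above the floor, 18 mm below the grip's top. Axes as the tray's. The grip is taller than the shelf's underside, so it stays outside.
- shelf: Low wooden shelf, fixed: board 460 mm wide (y), 220 deep (x), 12 thick on two side legs; underside 65, top 77 above the floor. Origin: on the floor below the middle of the front edge (nearest the robot); x points in under the shelf, y along the edge, z up. Bay between the legs: y -220 to 220, empty, open front and back. Jar and can on the board, 110 or more behind the edge, tops below 190.
- deep_tub: Deep white tub, to be left alone, loose: same plan, soap bars, tongue and grip as the shallow tray, but its box is 90 mm high. It stands in front of the shelf beside the shallow tray, their centres 180 to 260 mm apart. Origin and axes as for the shallow tray.
Mind the look-alikes: they are no part of the job. What is shaped like the shallow_tray but red is not meant.

How it is judged:
By the outcome, as a careful person would: the job done as asked, in the order asked, and still so for the second after the job is handed in, with the robot touching nothing.
It also fails if it takes over 35 s, if anything falls off the work surface, if the arm or the gripper's body presses on something with over 40 N, if the wrist force passes 120 N, or if a joint passes its speed limit or range.

### The arm

A 6-joint arm with a two-finger parallel gripper is mounted at the origin on the work surface. World frame = base frame: x ahead of the robot, y to its left, z up, the work surface at z = 0. Lengths are in m, angles in rad, forces in N, time in s.
With the tool pointing down it reaches from about 0.325 to 0.85 m from the base axis. Payload 15.5 kg.
Tool frame: the origin (TCP) lies at the very end of the fingers, on their centre line; the grasp point (between the pads) lies 19 mm behind it; z points along the fingers, y is the direction in which the jaws open and shut (so a half turn about z gives the same grasp; the last joint's range is limited). The gripper opens to 91 mm and grips with 3 to 60 N. Pads are 32 mm wide; open, the fingers measure 118 mm over their backs; the gripper's body (76 mm by 178 mm) begins 60 mm behind the grasp point.
Start: joints at [-1.214, 0.494, 1.345, -0, 1.302, -0.096], TCP at [0.273, -0.562, 0.214] pointing down, gripper open.
Joint ranges: [-2.91, 2.91], [-0.82, 2.16], [0.22, 2.67], [-1.22, 4.37], [0.12, 2.79], [-3.08, 3.08]. Speed limits (rad/s): [1.89, 1.89, 2.57, 3.01, 3.01, 3.01].

### API

Orientations are given as a unit quaternion [w, x, y, z].
In Python, from cell import arm gives the robot as it stands.
- The arm moves only by the tool carry_out, never from a script. Its arguments are lists of equal length, an entry for each row: "linear": the shift along the tool's x, y, z normalised to -1 to 1, where 1 is 0.1 m, a list of three; "roll": the turn about the tool's z normalised to -1 to 1, where 1 is pi rad. In form: {"linear": [[x, y, z], ...], "roll": [roll, ...]}. A call has exactly 5 rows; each row is the pose to reach, as a shift and turn from the pose commanded when the call began, along the tool's axes at that moment, turning the shorter way round; what a row does not reach only later rows make up. A row lasts 1/10 s, in which the tool goes at most 50 mm and 8.59 degrees, less where a joint would pass 70% of its speed; a pose out of reach is approached as far as the arm can. A call with a number of a shift or a turn outside -1 to 1 is refused whole. A call with a gripper value outside its range is refused whole. "grip" is the finger opening in mm, from 0 to 91.2, set as the call begins (left out, the last holds). The fingers move at their own pace and stop on an object; "newtons" is the grip in N (left out, the last holds). Time passes only in rows, so rows that repeat a pose let the fingers close, or fill a call up. It gives the time, the measured TCP pose, the force and the opening at its end, in the units of the state.
- arm.state(): the state, without advancing time (a new reading comes with each control period).
- arm.snapshot(name): name is "scene" or "top" or "wrist"; returns a dict with "color" (420x560x3 uint8, blue, green, red), "camera_matrix" (3x3 intrinsics, pixels), "D" ([k1, k2, p1, p2, k3] as OpenCV has them; the pictures are not rectified), "extrinsics" (4x4, takes a point from world to camera coordinates); the wrist camera has in their place "T_tool_cam" (4x4, takes a point from camera to tool coordinates, whose origin is the TCP and whose axes are the flange's). Camera axes: x right, y up, looking along -z (the intrinsics and any distortion apply to the point x, -y, -z); pixel columns grow to the right and rows downward; lengths in m; the calibration is good to about 2 mm. A picture is of the moment at which its call begins: read the wrist's pose just before it. There is no depth.
- arm.sign_off(): hands the job in, once; it reports no verdict.
Trained networks look in a picture, given as the dict that the camera call returned (one of the last four; its "shot" number tells which), for a name from the list of things; names that differ only in an ending like _2 or _b are one class to them, and where a whole thing is asked for, a point or a joint stands for the part that bears it (a point fixed in the world has none). Each returns a list of dicts, best first, with "confidence" (0 to 1); they miss things now and then, are a little off and sometimes report something else, mostly with a low value. They report only what shows in the picture. A call takes as long as a camera call. They do not tell look-alikes from the thing itself.
- arm.recognise(query, picture): "xy" ([column, row] in pixels, amid what is visible of it).
- arm.masks_of(query, picture): "region" (420x560 bool, what is visible of it) and "xy" ([column, row] in pixels, amid what is visible of it).
The state is a dict: "t": time; "joint_positions": joint angles; "joint_velocities": joint speeds; "tau": joint torques, N m; "ee_pos": TCP position; "orientation": TCP orientation; "contact_force": force on the tool from outside, world axes, zero at the start; "ft_torque": the same for the moment, N m; "opening": finger opening in m.
Only numpy, scipy, OpenCV 4.12 (cv2) and the standard library are available. Lean on these libraries where they do the work, as an engineer would, in place of code of your own. Each camera call takes 0.05 s, during which the arm holds its last target.

## Working session

There is one attempt and no reset: what is moved stays moved. The work goes in short steps, Python scripts to look and compute and a tool call to move; the robot and the scene stay as the last step left them, time stands still between calls to the robot, and variables do not carry over. Pictures are saved under pics/ and viewed, and the job is handed in when it is done.

Besides the shell and the picture viewer there is one more tool, called after "Call:" as name([rows], argument=value, ...), one row to a line, values as JSON. carry_out: Moves the arm, as the interface text tells. Scaled input: -1 to 1 covers 0.1 m each way for a shift and pi rad each way for a turn. Its arguments: {"type":"object","properties":{"linear":{"type":"array"},"roll":{"type":"array"},"grip":{"type":"number"},"newtons":{"type":"number"}},"required":["linear","roll"]}

```bash
mkdir -p pics; ls; python3 - <<'E'
from cell import arm
import cv2,pickle
s=arm.state();print(s)
for n in ["scene","top"]:
    p=arm.snapshot(n);cv2.imwrite(f"pics/{n}0.png",p["color"])
    pickle.dump(p,open(f"{n}0.pkl","wb"))
    print(n,p["camera_matrix"],p["D"],p["extrinsics"],p["shot"])
    for q in ["shallow_tray","deep_tub","shelf","tray_grip"]:
        print(q,[(r["xy"],r["confidence"]) for r in arm.recognise(q,p)])
E
```

```text
pics
{'t': 0.0, 'joint_positions': array([-1.21446242e+00,  4.94204351e-01,  1.34611324e+00, -1.55781000e-05,
        1.30251870e+00, -9.54895504e-02]), 'joint_velocities': array([-0.00130772,  0.00042741, -0.00091879,  0.00044192, -0.00016931,
        0.00060528]), 'tau': array([-2.92698023e-04, -8.78839517e+01, -3.81856406e+01,  7.06805661e-02,
        5.33341547e-02, -1.79329290e-04]), 'ee_pos': array([ 0.27275042, -0.56192419,  0.21333117]), 'orientation': array([-6.15562284e-04,  9.74589638e-01,  2.23996989e-01, -8.83147573e-05]), 'contact_force': array([-0.00208134,  0.24769329,  0.22641419]), 'ft_torque': array([-0.01590967,  0.01669895, -0.01840204]), 'opening': 0.09142574954261104}
scene [[521.97479854   0.         273.51618381]
 [  0.         521.97479854 201.45004047]
 [  0.           0.           1.        ]] [-0.1322089  0.         0.         0.         0.       ] [[ 0.74469035  0.66737406  0.00693839 -0.33852617]
 [-0.53399837  0.58956235  0.60602144  0.24549302]
 [ 0.40035237 -0.4550034   0.79541805 -1.27829425]
 [ 0.          0.          0.          1.        ]] 1
shallow_tray [([156.7, 209.1], 0.91), ([262.0, 271.4], 0.89)]
deep_tub [([358.8, 192.1], 0.95)]
shelf [([374.6, 305.3], 0.66)]
tray_grip [([154.5, 205.8], 0.87), ([265.6, 269.8], 0.85)]
top [[477.69753273   0.         275.63147121]
 [  0.         477.69753273 213.98734775]
 [  0.           0.           1.        ]] [0.03886469 0.         0.         0.         0.        ] [[ 0.02119646 -0.9992596   0.03210848 -0.05340877]
 [ 0.99252755  0.02489201  0.1194548  -0.50669974]
 [-0.1201656   0.02933653  0.99232031 -0.90862536]
 [ 0.          0.          0.          1.        ]] 2
shallow_tray [([349.3, 326.0], 0.78), ([324.2, 187.7], 0.58)]
deep_tub [([198.3, 164.4], 0.94)]
shelf [([284.3, 80.6], 0.9), ([323.9, 189.7], 0.57)]
tray_grip [([323.2, 189.1], 0.7), ([344.0, 324.3], 0.64)]
```

View pics/scene0.png

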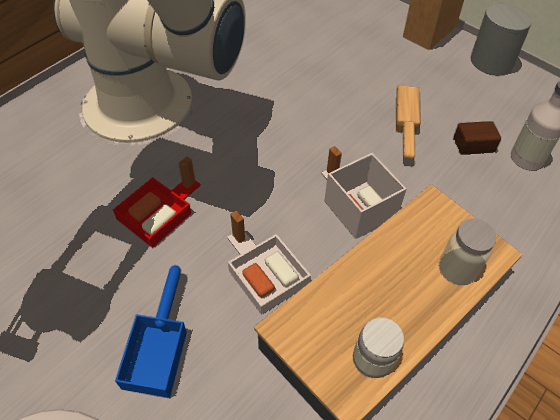

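View pics/top0.png

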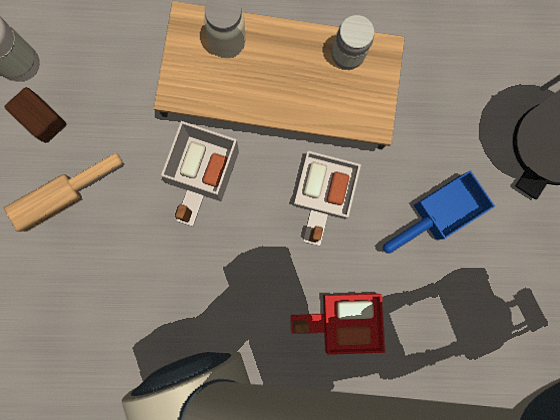

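In the top image, three tray-like things show: a white tray at (327,185), which is low; a white tub at (200,160), with tall walls; and a red one at (353,323), which is not meant. The shallow one is (327,185), and I'll confirm it in enlarged crops that I'll also use to pick corners.

```bash
python3 - <<'E'
import cv2
a=cv2.imread("pics/top0.png");b=cv2.imread("pics/scene0.png")
cv2.imwrite("pics/c1.png",cv2.resize(a[140:260,280:400],None,fx=5,fy=5,interpolation=cv2.INTER_CUBIC))
cv2.imwrite("pics/c2.png",cv2.resize(b[200:320,215:335],None,fx=5,fy=5,interpolation=cv2.INTER_CUBIC))
cv2.imwrite("pics/c3.png",cv2.resize(a[0:160,140:420],None,fx=2.85,fy=2.85,interpolation=cv2.INTER_CUBIC))
E
```

```text
(no output)
```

View pics/c1.png

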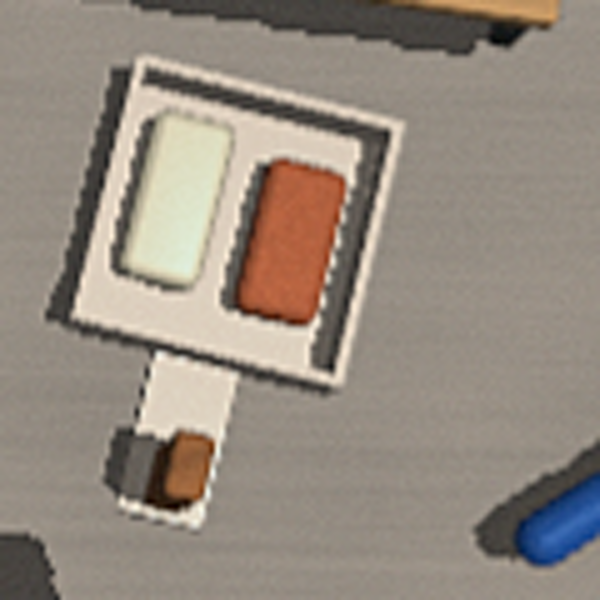

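View pics/c2.png

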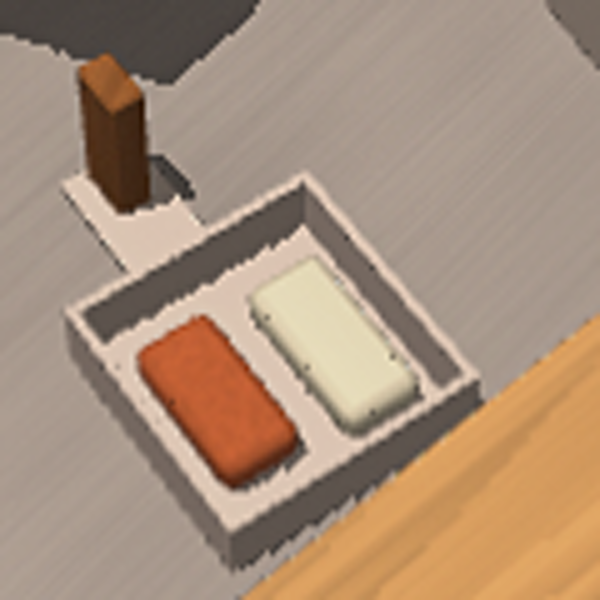

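View pics/c3.png

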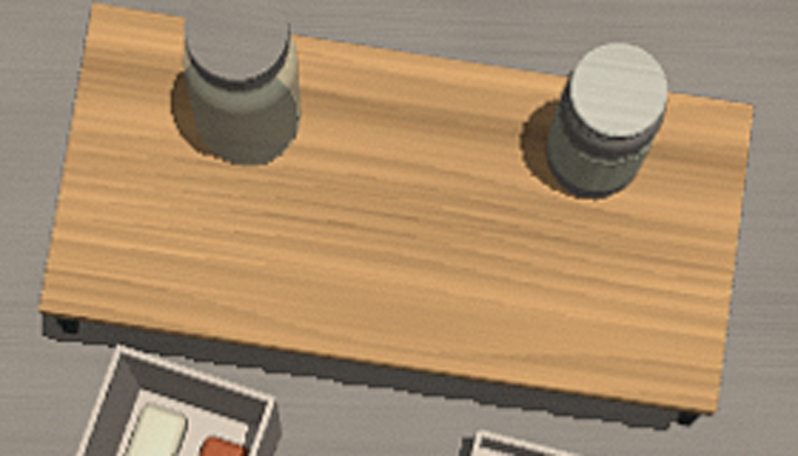

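c1 and c2 show low walls with the rim close to the floor, so this is the shallow tray. Next I fit the poses.

```bash
cat > h.py <<'E'
import numpy as np,cv2,pickle
from scipy.optimize import least_squares
def proj(p,X,E=None):
    E=p["extrinsics"] if E is None else E
    c=(E[:3,:3]@np.asarray(X,float).T).T+E[:3,3]
    c=c*[1,-1,-1]
    return cv2.projectPoints(c.reshape(-1,1,3),np.zeros(3),np.zeros(3),p["camera_matrix"],np.array(p["D"]))[0].reshape(-1,2)
def T(v,P):
    c,s=np.cos(v[2]),np.sin(v[2]);P=np.asarray(P,float)
    return np.c_[v[0]+c*P[:,0]-s*P[:,1],v[1]+s*P[:,0]+c*P[:,1],P[:,2]]
def fit(obs,x0):
    f=lambda v:np.concatenate([(proj(p,T(v,P),E)-uv).ravel() for p,P,uv,E in obs])
    r=least_squares(f,x0);return r.x,f(r.x)
RIM=[[.055,.055,.034],[.055,-.055,.034],[-.055,-.055,.034],[-.055,.055,.034]]
SH=[[.22,.23,.077],[.22,-.23,.077],[0,.23,.077],[0,-.23,.077]]
E
python3 - <<'E'
from h import *
t=pickle.load(open("top0.pkl","rb"));s=pickle.load(open("scene0.pkl","rb"))
cr=lambda q,f,o:(np.array(q)+.5)/f-.5+np.array(o)
tt=cr([(140,58),(405,122),(340,384),(72,320)],5,(280,140))
ts=cr([(480,380),(232,530),(65,312),(305,173)],5,(215,200))
st=cr([(92,3),(753,104),(40,313),(717,413)],2.85,(140,0))
ss=np.array([(521,257),(432,187),(257,328)]);SS=[SH[0],SH[2],SH[3]]
for nm,o in [("tray t",[(t,RIM,tt,None)]),("tray s",[(s,RIM,ts,None)]),("tray both",[(t,RIM,tt,None),(s,RIM,ts,None)]),
  ("shelf t",[(t,SH,st,None)]),("shelf s",[(s,SS,ss,None)]),("shelf both",[(t,SH,st,None),(s,SS,ss,None)])]:
    v,r=fit(o,[.5,0,0]);print(nm,v.round(4),np.degrees(v[2]).round(2),r.round(1))
    if nm=="tray both":tv=v
    if nm=="shelf both":sv=v
c,S=np.cos(sv[2]),np.sin(sv[2]);d=tv[:2]-sv[:2]
print("tray in shelf frame",d[0]*c+d[1]*S,-d[0]*S+d[1]*c,np.degrees(tv[2]-sv[2]))
print("grip",T(tv,[[-.105,0,.062]]))
E
```

```text
tray t [ 0.5707 -0.1431 -0.2245] -12.87 [-0.5 -0.6 -0.   0.   0.6  0.7 -0.  -0.2]
tray s [ 0.5709 -0.1434 -0.2301] -13.18 [ 0.  -0.5 -0.2  0.8 -0.1 -0.1  0.4 -0.3]
tray both [ 0.5708 -0.1432 -0.2274] -13.03 [-0.3 -0.7  0.1  0.1  0.5  0.7 -0.  -0.3  0.  -0.7 -0.1  0.7 -0.2 -0.1
  0.3 -0.4]
shelf t [ 0.6687 -0.0314 -0.1191] -6.83 [-0.4  0.   0.8 -0.1 -0.9 -0.   0.5  0.1]
shelf s [ 0.6743 -0.033  -0.1221] -6.99 [ 3.2 -1.   0.1 -1.8 -2.7  1.1]
shelf both [ 0.6714 -0.0318 -0.1214] -6.96 [ 0.2 -1.5  1.2 -1.1 -0.6 -1.6  0.7 -1.   2.1 -2.4 -0.9 -2.9 -3.4 -0.4]
tray in shelf frame -0.08635536769360916 -0.12278432326131275 -6.070395866818829
grip [[ 0.46848066 -0.11956321  0.062     ]]
```

Call:
carry_out([
  [0.18,-0.16,0],
  [0.37,-0.31,0],
  [0.55,-0.47,0],
  [0.74,-0.62,0],
  [0.92,-0.78,0],
], roll=[0,0,0,0,0], grip=80)

```text
t: 1.0
ee_pos: [0.3219, -0.4511, 0.214]
orientation: [0.0, 0.975, 0.224, 0.0]
contact_force: [0.0, 0.2, -0.2]
opening: 0.0797
```

Call:
carry_out([
  [0.18,-0.16,0],
  [0.37,-0.31,0],
  [0.55,-0.47,0],
  [0.74,-0.62,0],
  [0.92,-0.78,0],
], roll=[0,0,0,0,0])

```text
t: 1.5
ee_pos: [0.3707, -0.3408, 0.214]
orientation: [0.0, 0.975, 0.224, 0.0]
contact_force: [0.2, -0.4, 1.0]
opening: 0.0798
```

Call:
carry_out([
  [0.18,-0.16,0],
  [0.37,-0.31,0],
  [0.55,-0.47,0],
  [0.74,-0.62,0],
  [0.92,-0.78,0],
], roll=[0,0,0,0,0])

```text
t: 2.0
ee_pos: [0.4195, -0.2304, 0.2141]
orientation: [0.0, 0.975, 0.224, 0.0]
contact_force: [-0.0, -1.2, 1.0]
opening: 0.0798
```

Call:
carry_out([
  [0.18,-0.16,0],
  [0.37,-0.31,0],
  [0.55,-0.47,0],
  [0.74,-0.62,0],
  [0.92,-0.78,0],
], roll=[0.043,0.086,0.13,0.173,0.216])

```text
t: 2.5
ee_pos: [0.4682, -0.1201, 0.2141]
orientation: [0.0, 0.993, -0.116, 0.0]
contact_force: [0.3, 0.2, -0.2]
opening: 0.0799
```

```bash
python3 - <<'E'
from cell import arm
from h import *
s=arm.state();print(s["ee_pos"],s["orientation"],s["t"])
p=arm.snapshot("wrist");p["state"]=s;pickle.dump(p,open("w1.pkl","wb"))
print(p["T_tool_cam"])
cv2.imwrite("pics/w1.png",p["color"])
a=cv2.imread("pics/scene0.png")
cv2.imwrite("pics/c4.png",cv2.resize(a[170:420,240:540],None,fx=2.4,fy=2.4,interpolation=cv2.INTER_CUBIC))
from scipy.spatial.transform import Rotation as R
q=s["orientation"];W=np.eye(4);W[:3,:3]=R.from_quat([q[1],q[2],q[3],q[0]]).as_matrix();W[:3,3]=s["ee_pos"]
E=np.linalg.inv(W@p["T_tool_cam"])
tv=[.5708,-.1432,-.2274]
print("rim",proj(p,T(tv,RIM),E).round(1).tolist())
g=[[-.092,.008,.08],[-.092,-.008,.08],[-.118,-.008,.08],[-.118,.008,.08]]
print("grip",proj(p,T(tv,g),E).round(1).tolist())
print("shelf",proj(p,T([.6687,-.0314,-.1191],SH),E).round(1).tolist())
E
```

```text
[ 0.46819536 -0.12005313  0.21406869] [ 6.15416690e-05  9.93258417e-01 -1.15920959e-01  2.10901774e-04] 2.5
[[-6.87875053e-04  9.66927048e-01  2.55052174e-01  7.23494146e-02]
 [ 9.99999455e-01  4.64869315e-04  9.34632157e-04 -5.24903501e-04]
 [ 7.85155183e-04  2.55052678e-01 -9.66926841e-01 -1.71067765e-01]
 [ 0.00000000e+00  0.00000000e+00  0.00000000e+00  1.00000000e+00]]
rim [[221.3, 37.7], [333.3, 37.0], [329.6, 150.8], [226.3, 151.4]]
grip [[269.7, 193.6], [286.5, 193.5], [286.5, 219.7], [270.1, 219.8]]
shelf [[-236.0, -269.9], [382.5, -388.4], [-129.4, 43.0], [395.1, -30.5]]
```

View pics/w1.png

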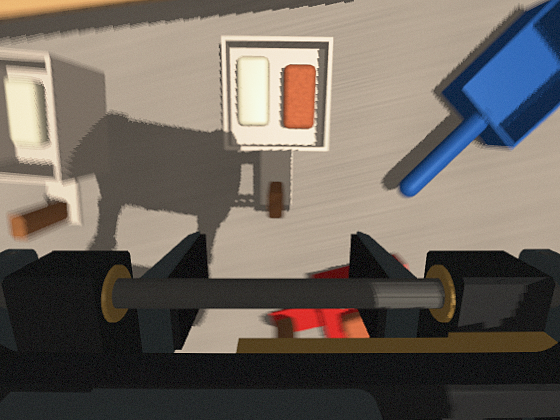

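View pics/c4.png

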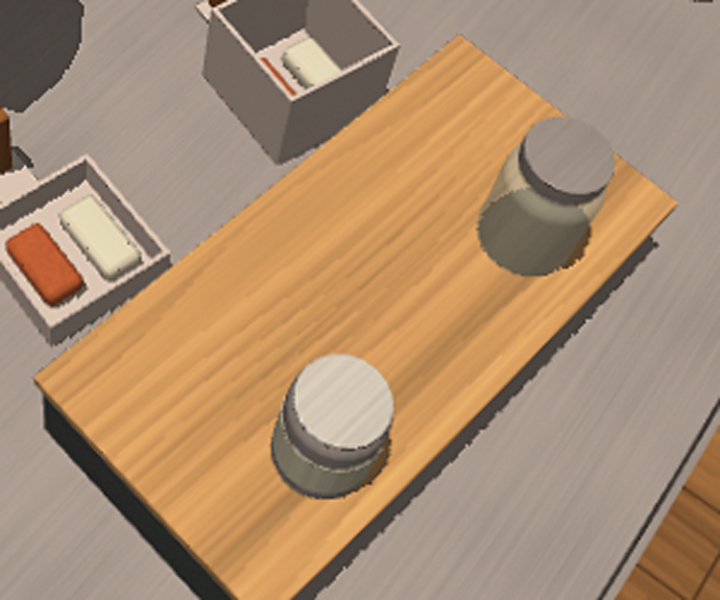

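The wrist view agrees with the fit: tray rim at (222..332, 38..150) and grip at (276,200). I'll refit the shelf from the sharper scene corners, c4 (462,35), (678,203) and (35,382), plus its front edge in the wrist picture, and descend meanwhile (TCP to z 0.043).

```bash
python3 - <<'E'
from h import *
t=pickle.load(open("top0.pkl","rb"));s=pickle.load(open("scene0.pkl","rb"))
cr=lambda q,f,o:(np.array(q)+.5)/f-.5+np.array(o)
st=cr([(92,3),(753,104),(40,313),(717,413)],2.85,(140,0))
ss=cr([(678,203),(462,35),(35,382)],2.4,(240,170));SS=[SH[0],SH[2],SH[3]]
for o in [[(t,SH,st,None)],[(s,SS,ss,None)],[(t,SH,st,None),(s,SS,ss,None)]]:
    v,r=fit(o,[.6,0,0]);print(v.round(4),np.degrees(v[2]).round(2),r.round(1))
tv=np.array([.5708,-.1432,-.2274])
c,S=np.cos(v[2]),np.sin(v[2]);d=tv[:2]-v[:2]
print("tray in shelf",d[0]*c+d[1]*S,-d[0]*S+d[1]*c,np.degrees(tv[2]-v[2]))
g=T(tv,[[-.105,0,.06]])[0][:2]-v[:2];print("grip in shelf",g@[c,S],g@[-S,c])
E
```

```text
[ 0.6687 -0.0314 -0.1191] -6.83 [-0.4  0.   0.8 -0.1 -0.9 -0.   0.5  0.1]
[ 0.6725 -0.0323 -0.1172] -6.72 [ 1.1  0.2 -1.1 -0.1 -0.  -0.2]
[ 0.6705 -0.0317 -0.1191] -6.82 [-0.2 -0.8  0.9 -1.  -0.7 -0.9  0.7 -0.8  0.4 -0.3 -1.6 -0.7 -0.8 -1.5]
tray in shelf -0.08572520576582267 -0.12258107620949842 -6.206148863285887
grip in shelf -0.19010983940397055 -0.11122994145434549
```

Call:
carry_out([
  [0,0,0.2],
  [0,0,0.4],
  [0,0,0.6],
  [0,0,0.8],
  [0,0,1.0],
], roll=[0,0,0,0,0])

```text
t: 3.05
ee_pos: [0.4678, -0.121, 0.1133]
orientation: [0.0, 0.994, -0.113, 0.0]
contact_force: [0.4, 0.7, -0.3]
opening: 0.08
```

Call:
carry_out([
  [0,-0.01,0.14],
  [0,-0.01,0.28],
  [0,-0.01,0.42],
  [0,-0.01,0.56],
  [0,-0.01,0.7],
], roll=[0,0,0,0,0])

```text
t: 3.55
ee_pos: [0.4682, -0.1201, 0.0435]
orientation: [0.0, 0.994, -0.113, 0.0]
contact_force: [-0.1, -0.2, -0.6]
opening: 0.08
```

Call:
carry_out([
  [0,0,0],
  [0,0,0],
  [0,0,0],
  [0,0,0],
  [0,0,0],
], roll=[0,0,0,0,0], grip=10, newtons=25)

```text
t: 4.05
ee_pos: [0.4682, -0.1201, 0.0444]
orientation: [0.0, 0.994, -0.113, 0.0]
contact_force: [-0.9, -0.1, 0.3]
opening: 0.0429
```

Call:
carry_out([
  [0,0,0],
  [0,0,0],
  [0,0,0],
  [0,0,0],
  [0,0,0],
], roll=[0,0,0,0,0])

```text
t: 4.55
ee_pos: [0.4679, -0.1199, 0.0439]
orientation: [-0.0, 0.994, -0.113, -0.0]
contact_force: [-0.3, 0.5, 2.2]
opening: 0.0161
```

Call:
carry_out([
  [0,0,0],
  [0,0,0],
  [0,0,0],
  [0,0,0],
  [0,0,0],
], roll=[-0.007,-0.014,-0.021,-0.028,-0.034])

```text
t: 5.05
ee_pos: [0.4681, -0.12, 0.0439]
orientation: [0.0, 0.998, -0.059, 0.0]
contact_force: [0.1, -1.3, 1.3]
opening: 0.0157
```

```bash
python3 - <<'E'
from cell import arm
from h import *
s=arm.state();q=s["orientation"];print(s["ee_pos"],np.degrees(2*np.arctan2(q[2],q[1])),s["contact_force"],s["opening"])
p=arm.snapshot("top");cv2.imwrite("pics/t2.png",p["color"]);pickle.dump(p,open("t2.pkl","wb"))
cv2.imwrite("pics/c5.png",cv2.resize(p["color"][80:240,260:420],None,fx=3.7,fy=3.7,interpolation=cv2.INTER_CUBIC))
E
```

```text
[ 0.4680549  -0.12002905  0.043934  ] -6.771903911523789 [ 0.12312095 -1.29134506  1.32463707] 0.015664120118750895
```

View pics/c5.png

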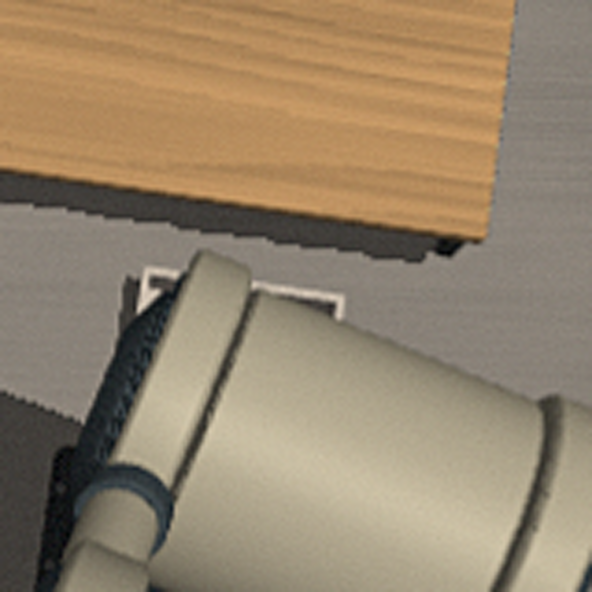

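Call:
carry_out([
  [0.12,0,0],
  [0.28,0,0],
  [0.46,0,0],
  [0.64,0,0],
  [0.8,0,0],
], roll=[0,0,0,0,0])

```text
t: 5.6
ee_pos: [0.547, -0.1291, 0.0438]
orientation: [-0.0, 0.998, -0.06, -0.001]
contact_force: [-6.9, 0.6, 8.8]
opening: 0.016
```

Call:
carry_out([
  [0.1,0,0],
  [0.22,0,0],
  [0.35,0,0],
  [0.45,0,0],
  [0.5,0,0],
], roll=[0,0,0,0,0])

```text
t: 6.1
ee_pos: [0.5968, -0.1353, 0.0438]
orientation: [-0.0, 0.998, -0.06, -0.001]
contact_force: [-9.2, 0.7, 12.8]
opening: 0.0158
```

```bash
python3 - <<'E'
from cell import arm
from h import *
s=arm.state();q=s["orientation"];print(s["ee_pos"],np.degrees(2*np.arctan2(q[2],q[1])),s["contact_force"],s["opening"])
for n in ["scene","top","wrist"]:
    p=arm.snapshot(n);p["state"]=s;cv2.imwrite(f"pics/{n}3.png",p["color"]);pickle.dump(p,open(n+"3.pkl","wb"))
E
```

```text
[ 0.59681948 -0.13530255  0.04382829] -6.858892747074169 [-9.19722962  0.68726562 12.78631948] 0.015770466598201475
```

View pics/scene3.png

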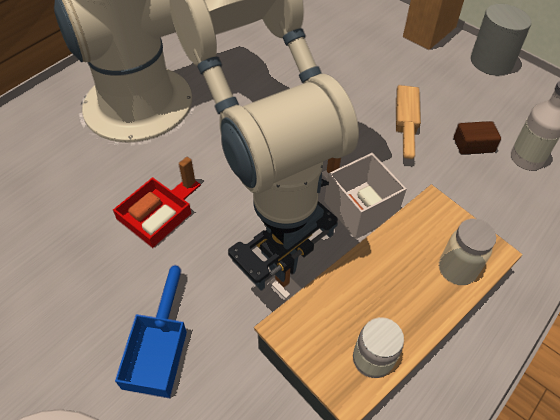

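View pics/wrist3.png

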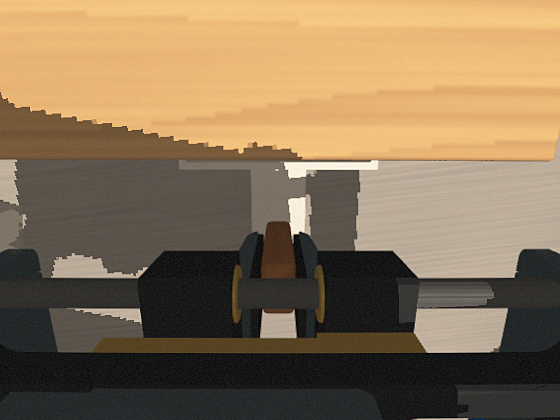

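The wrist view shows the board's front edge level at row ~160. The tray's near rim is parallel to it at rows 161–168 (columns 180–378), still just outside, with the grip held at (280,260). I'll measure both in the tool frame.

```bash
python3 - <<'E'
from h import *
from scipy.spatial.transform import Rotation as R
p=pickle.load(open("wrist3.pkl","rb"));s=p["state"];q=s["orientation"]
cv2.imwrite("pics/c6.png",cv2.resize(p["color"][140:200,150:400],None,fx=3.2,fy=3.2*2,interpolation=cv2.INTER_NEAREST))
W=np.eye(4);W[:3,:3]=R.from_quat([q[1],q[2],q[3],q[0]]).as_matrix();W[:3,3]=s["ee_pos"]
C=W@p["T_tool_cam"]
def hit(uv,z):
    n=cv2.undistortPoints(np.array([[uv]],float),p["camera_matrix"],np.array(p["D"]))[0,0]
    d=C[:3,:3]@[n[0],-n[1],-1];return C[:3,3]+d*(z-C[2,3])/d[2]
g=p["color"].astype(int)
for c in (10,450,540):
    col=g[150:170,c];print(c,col.tolist()[6:14])
ax=W[:3,0]
for nm,uv,z in [("edge",(20,160),.077),("edge",(540,159),.077),("edgebot",(540,159.5),.065),("rim",(180,169),.034),("rim",(378,168.5),.034)]:
    h=hit(uv,z);print(nm,h.round(4),"fwd of tcp",((h-s["ee_pos"])@ax).round(4),"lat",((h-s["ee_pos"])@W[:3,1]).round(4))
E
```

```text
10 [[63, 91, 121], [50, 80, 107], [52, 78, 105], [93, 115, 136], [157, 175, 192], [155, 173, 189], [159, 175, 192], [156, 176, 192]]
450 [[118, 182, 234], [114, 172, 225], [104, 163, 217], [88, 143, 194], [85, 111, 139], [167, 182, 196], [159, 177, 193], [153, 173, 188]]
540 [[116, 182, 234], [115, 179, 230], [108, 170, 223], [105, 159, 216], [76, 127, 175], [123, 143, 159], [155, 172, 182], [152, 168, 189]]
edge [ 0.6699 -0.0332  0.077 ] fwd of tcp 0.0603 lat -0.1101
edge [ 0.6438 -0.2522  0.077 ] fwd of tcp 0.0606 lat 0.1105
edgebot [ 0.6414 -0.2617  0.065 ] fwd of tcp 0.0593 lat 0.1202
rim [ 0.6543 -0.0867  0.034 ] fwd of tcp 0.0512 lat -0.0551
rim [ 0.6413 -0.196   0.034 ] fwd of tcp 0.0514 lat 0.055
```

View pics/c6.png

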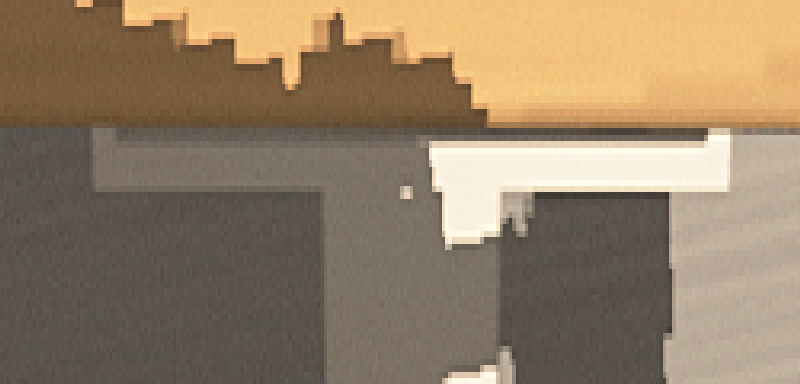

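Call:
carry_out([
  [0.05,0,-0.003],
  [0.11,0,-0.003],
  [0.17,0,-0.003],
  [0.22,0,-0.003],
  [0.25,0,-0.003],
], roll=[0,0,0,0,0])

```text
t: 6.75
ee_pos: [0.6225, -0.1386, 0.044]
orientation: [0.0, 0.998, -0.06, 0.0]
contact_force: [0.3, -0.3, -2.5]
opening: 0.016
```

Call:
carry_out([
  [0,0,0],
  [0,0,0],
  [0,0,0],
  [0,0,0],
  [0,0,0],
], roll=[0,0,0,0,0])

```text
t: 7.25
ee_pos: [0.6217, -0.1385, 0.0443]
orientation: [-0.0, 0.998, -0.06, -0.0]
contact_force: [-0.6, -0.7, -4.2]
opening: 0.016
```

```bash
python3 - <<'E'
from cell import arm
from h import *
s=arm.state();q=s["orientation"];print(s["ee_pos"],np.degrees(2*np.arctan2(q[2],q[1])),s["contact_force"],s["opening"])
p=arm.snapshot("wrist");p["state"]=s;cv2.imwrite("pics/w4.png",p["color"]);pickle.dump(p,open("w4.pkl","wb"))
E
```

```text
[ 0.62174736 -0.13849452  0.04425203] -6.87704718972673 [-0.59313276 -0.7171788  -4.18738075] 0.01602795323610787
```

View pics/w4.png

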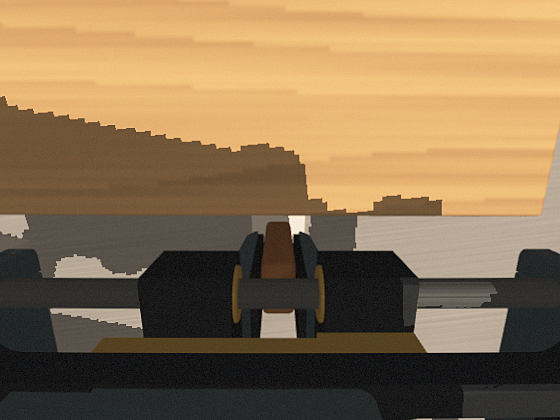

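Fz −4 N means the arm is carrying part of the tray's weight, so I'll ease back down 0.4 mm before releasing.

Call:
carry_out([
  [0,0,0.002],
  [0,0,0.004],
  [0,0,0.004],
  [0,0,0.004],
  [0,0,0.004],
], roll=[0,0,0,0,0])

```text
t: 7.8
ee_pos: [0.6219, -0.1385, 0.0439]
orientation: [-0.0, 0.998, -0.06, 0.0]
contact_force: [-0.4, 0.3, -2.0]
opening: 0.0157
```

Fully supported enough; opening to 60 mm, then straight up.

Call:
carry_out([
  [0,0,0],
  [0,0,0],
  [0,0,0],
  [0,0,0],
  [0,0,0],
], roll=[0,0,0,0,0], grip=55)

```text
t: 8.3
ee_pos: [0.6219, -0.1385, 0.0439]
orientation: [0.0, 0.998, -0.06, 0.0]
contact_force: [0.3, -0.6, -0.1]
opening: 0.0527
```

Call:
carry_out([
  [0,0,0],
  [0,0,0],
  [0,0,0],
  [0,0,0],
  [0,0,0],
], roll=[0,0,0,0,0])

```text
t: 8.8
ee_pos: [0.6218, -0.1385, 0.0438]
orientation: [-0.0, 0.998, -0.06, 0.0]
contact_force: [-0.6, 0.5, -0.4]
opening: 0.0554
```

Call:
carry_out([
  [0,0,-0.1],
  [0,0,-0.3],
  [0,0,-0.5],
  [0,0,-0.75],
  [0,0,-1.0],
], roll=[0,0,0,0,0])

```text
t: 9.3
ee_pos: [0.6217, -0.1385, 0.1455]
orientation: [0.0, 0.998, -0.06, 0.0]
contact_force: [0.1, -0.2, -0.4]
opening: 0.0549
```

Call:
carry_out([
  [-0.1,0,-0.2],
  [-0.3,0,-0.4],
  [-0.5,0,-0.6],
  [-0.75,0,-0.8],
  [-1.0,0,-0.9],
], roll=[0,0,0,0,0])

```text
t: 9.8
ee_pos: [0.5222, -0.1266, 0.2361]
orientation: [0.0, 0.998, -0.06, 0.001]
contact_force: [0.1, 0.4, -0.3]
opening: 0.0548
```

Call:
carry_out([
  [-0.2,0.2,0],
  [-0.4,0.4,0],
  [-0.6,0.6,0],
  [-0.8,0.8,0],
  [-0.9,1.0,0],
], roll=[0,0,0,0,0])

```text
t: 10.3
ee_pos: [0.4196, -0.2153, 0.2346]
orientation: [0.0, 0.998, -0.06, 0.0]
contact_force: [0.4, -0.1, -1.3]
opening: 0.0552
```

Call:
carry_out([
  [0,0.2,0],
  [0,0.4,0],
  [0,0.6,0],
  [0,0.8,0],
  [0,1.0,0],
], roll=[0,0,0,0,0])

```text
t: 10.8
ee_pos: [0.409, -0.3151, 0.2346]
orientation: [0.0, 0.998, -0.06, 0.0]
contact_force: [-0.5, 0.1, -0.8]
opening: 0.0552
```

```bash
python3 - <<'E'
from cell import arm
from h import *
s=arm.state();print(s["t"],s["ee_pos"],s["contact_force"],s["opening"])
for n in ["scene","top"]:
    p=arm.snapshot(n);cv2.imwrite(f"pics/{n}5.png",p["color"]);pickle.dump(p,open(n+"5.pkl","wb"))
    sv=[.6705,-.0317,-.119]
    print(n,"grip top pred if at x=.07",proj(p,T(sv,[[-.035+a,-.111+b,.08] for a,b in((.013,.008),(.013,-.008),(-.013,-.008),(-.013,.008))])).round(1).tolist(), "tongue end",proj(p,T(sv,[[-.051,-.093,.006],[-.051,-.129,.006]])).round(1).tolist())
    c=p["color"];o=(225,230) if n=="scene" else (260,80)
    cv2.imwrite(f"pics/{n}5c.png",cv2.resize(c[o[1]:o[1]+100,o[0]:o[0]+140],None,fx=5,fy=5,interpolation=cv2.INTER_CUBIC))
E
```

```text
10.8 [ 0.40903926 -0.31512849  0.23460158] [-0.51607737  0.08692762 -0.79169663] 0.05520541409068065
scene grip top pred if at x=.07 [[301.4, 272.8], [294.6, 278.1], [284.5, 268.2], [291.3, 263.0]] tongue end [[292.8, 279.0], [278.4, 290.3]]
top grip top pred if at x=.07 [[325.0, 145.0], [333.3, 146.2], [331.6, 159.4], [323.3, 158.2]] tongue end [[313.5, 167.4], [330.9, 170.0]]
```

View pics/scene5.png

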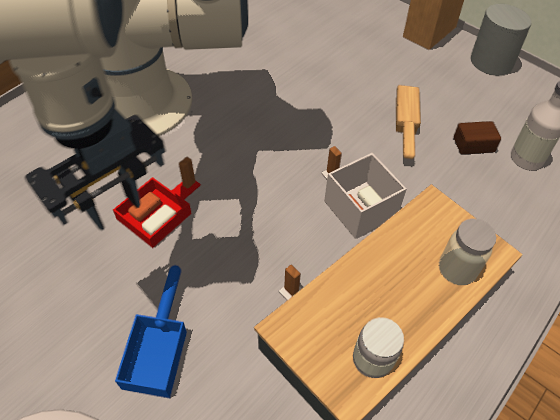

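View pics/top5c.png

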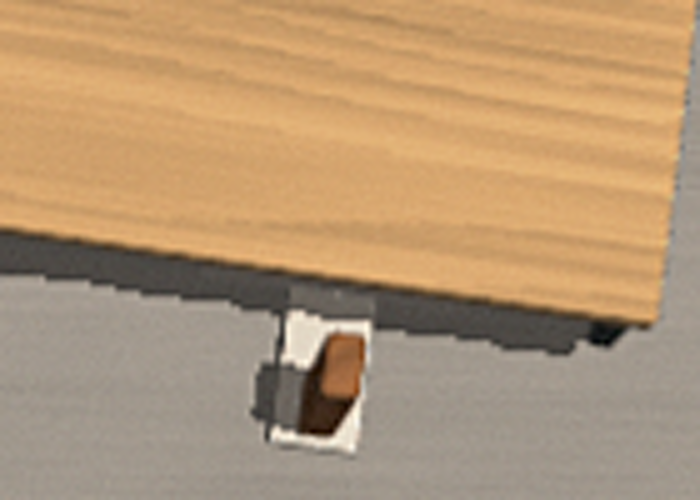

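View pics/scene5c.png

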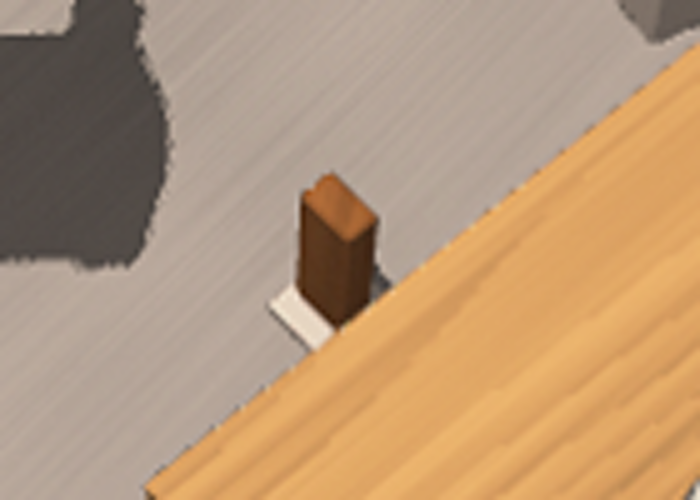

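In the top view, the tongue's end is at (314,168)–(331,170) and the grip top spans about (324–333, 146–159). Both are within about 2 px of the prediction for a squared tray with the box 15 mm under the board. The tub is still at (365,195) in the scene view, as before.

```bash
python3 - <<'E'
from cell import arm
import cv2,numpy as np
a=cv2.imread("pics/scene0.png").astype(int);b=cv2.imread("pics/scene5.png").astype(int)
print("tub diff",np.abs(a-b)[150:235,345:405].mean(), "shelf diff",np.abs(a-b)[300:400,330:400].mean())
print(arm.state()["t"],arm.sign_off())
E
```

```text
tub diff 9.576666666666666 shelf diff 10.823761904761906
the job is handed in; nothing more can be done
10.9 None
```

The shallow white tray is away under the shelf and the job is handed in, at 10.9 s. I took it by its grip, turned it about 6° to square it with the shelf, slid it about 155 mm along the floor, let go and backed the arm clear.

**Position:** by the wrist measurement, the near wall of the box is about 15 mm behind the board's front edge, and the grip's front is about 22 mm outside it. The tray lies within about 0.5° of the shelf's direction. The final top and scene views match this to about 2 px. The shelf-edge fits from the two cameras differed by about 4 mm, which is inside these margins.

**Contact:** the highest wrist force I read was about 16 N, from pressing and floor friction, and nothing suggested contact with the shelf. For the last 25 mm I raised the tool by 0.3 mm. The reading then showed the arm carrying about 4 N, around the tray's weight, so the tray may have been barely lifted for about a second. I lowered it 0.4 mm before letting go, and the reading was still about 2 N just before release.

**Tub:** the deep tub looks unmoved at the same pixels. My last before-and-after image difference was not conclusive: 9.6 grey levels on the tub against 10.8 on the fixed shelf. I did not find out why both were that high.

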